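# Reverse the strip-down tubs into the assembly rack

### The job

The four lidded tubs in the plywood strip-down rack hold the bits of a suspension strut in the order they came off, left to right as seen from the robot. Move them to the blue assembly rack in reverse order, upright all the way and set down gently: the right-hand tub goes in the left bay and its neighbour in the middle bay. The right bay takes the other two as a stack: the tub from the left end of the row underneath, and the second from the left seated on it, its feet down in the corner recesses of the lid.

Things in the scene. Friction and masses are not known exactly. Their poses are not given: they have to be found in the camera images.
- tub_a: grey lidded tub, on its white lid a black disc (26 mm); 56 (x) x 66 (y) x 40 mm high, 0.2-0.3 kg. Origin: centre under its feet. Corner feet 9 mm square, 6 high; lid corners have recesses 12 mm square, 5 deep, open outward: a tub seated on it is 35 mm above its origin. Starts square in its tray (0.05 rad). Grip its 56 mm width from above, 13 mm below the top; neighbours 18 mm off in y.
- tub_b: grey lidded tub, on its white lid two black discs (15 mm); 56 (x) x 66 (y) x 46 mm high, 0.2-0.3 kg. Origin: centre under its feet. Corner feet 9 mm square, 6 high; lid corners have recesses 12 mm square, 5 deep, open outward: a tub seated on it is 41 mm above its origin. Starts square in its tray (0.05 rad). Grip its 56 mm width from above, 13 mm below the top; neighbours 18 mm off in y.
- tub_c: grey lidded tub, on its white lid a black square (26 mm); 56 (x) x 66 (y) x 52 mm high, 0.2-0.3 kg. Origin: centre under its feet. Corner feet 9 mm square, 6 high; lid corners have recesses 12 mm square, 5 deep, open outward: a tub seated on it is 47 mm above its origin. Starts square in its tray (0.05 rad). Grip its 56 mm width from above, 13 mm below the top; neighbours 18 mm off in y.
- tub_d: grey lidded tub, on its white lid a black bar (9 x 50 mm); 56 (x) x 66 (y) x 58 mm high, 0.2-0.3 kg. Origin: centre under its feet. Corner feet 9 mm square, 6 high; lid corners have recesses 12 mm square, 5 deep, open outward: a tub seated on it is 53 mm above its origin. Starts square in its tray (0.05 rad). Grip its 56 mm width from above, 13 mm below the top; neighbours 18 mm off in y.
- tray_a: fixed steel tray on the strip rack in which tub_a starts; it stays and marks where that tub came from. 72 (x) x 80 (y) mm, floor 3 mm thick, lip rising 3 mm above the floor. Origin: centre of its underside, on the rack's board; axes as the rack's.
- tray_b: fixed steel tray on the strip rack in which tub_b starts; it stays and marks where that tub came from. 72 (x) x 80 (y) mm, floor 3 mm thick, lip rising 3 mm above the floor. Origin: centre of its underside, on the rack's board; axes as the rack's.
- tray_c: fixed steel tray on the strip rack in which tub_c starts; it stays and marks where that tub came from. 72 (x) x 80 (y) mm, floor 3 mm thick, lip rising 3 mm above the floor. Origin: centre of its underside, on the rack's board; axes as the rack's.
- tray_d: fixed steel tray on the strip rack in which tub_d starts; it stays and marks where that tub came from. 72 (x) x 80 (y) mm, floor 3 mm thick, lip rising 3 mm above the floor. Origin: centre of its underside, on the rack's board; axes as the rack's.
- strip_rack: fixed plywood rack where the tubs start: board 100 (x) x 372 (y) mm, 15 thick, end cheeks 30 high. Four trays in a row at y = +126, +42, -42, -126 mm; +y is the left end as seen from the robot. Origin: centre of its underside. Within 0.25 rad of square to the robot.
- assembly_rack: fixed blue steel rack the tubs go to: 100 (x) x 302 (y) mm, three bays with black mats, centres at x = 0, y = +92 (left as seen from the robot), 0, -92 mm (right). Bay floor 18 mm above the underside; bays 72 (x) x 82 (y) inside, lips 4 high; end cheeks 32 high. Tubs stand with axes along the rack's. Origin: centre of its underside. Within 0.25 rad of square.

How it is judged:
By the outcome, as a careful person would: the job done as asked, in the order asked, and still so for the second after the job is handed in, with the robot touching nothing.
It also fails if it takes over 96 s, if anything falls off the work surface, if the arm or the gripper's body presses on something with over 40 N, if the wrist force passes 120 N, or if a joint passes its speed limit or range.

### The arm

A 6-joint arm with a two-finger parallel gripper is mounted at the origin on the work surface. World frame = base frame: x ahead of the robot, y to its left, z up, the work surface at z = 0. Lengths are in m, angles in rad, forces in N, time in s.
With the tool pointing down it reaches from about 0.35 to 0.925 m from the base axis. Payload 6.4 kg.
Tool frame: the origin (TCP) lies midway between the tips of the shut fingers; the grasp point (between the pads) lies 19 mm behind it; z points along the fingers, x is the direction in which the jaws open and shut, and the axes are right-handed (so a half turn about z gives the same grasp; the last joint's range is limited). The gripper opens to 85 mm and grips with 20 to 120 N. Pads are 22 mm wide; open, the fingers measure 114 mm over their backs; the gripper's body (76 mm by 85 mm) begins 54 mm behind the grasp point. The pads swing forward as they close: fully open they stand 13 mm farther back than shut.
Start: joints at [0.999, 0.245, 1.558, -0, 1.339, -0.174], TCP at [0.252, 0.599, 0.231] pointing down, gripper open.
Joint ranges: [-3.13, 3.13], [-1.02, 2.26], [0.13, 2.54], [-0.95, 4.09], [0.21, 2.88], [-2.74, 2.74]. Speed limits (rad/s): [2.57, 2.57, 3.14, 3.14, 3.14, 3.14].

### API

Orientations are given as a rotation vector (axis times angle).
In Python, from rig import robot, optics gives the robot as it stands.
- The arm moves only by the tool drive_tool, never from a script. Its argument "series" is a list of rows, each an object of numbers: "tx", "ty", "tz": the shift along the tool's x, y, z in m; "twist": the turn about the tool's z in degrees; "grip": the opening, from 0 (shut) to 1 (fully open). In form: [{"tx": .., "ty": .., "tz": .., "twist": .., "grip": ..}, ...]. A call has 1 to 8 rows; each row is the pose to reach, as a shift and turn from the pose commanded when the call began, along the tool's axes at that moment; what a row does not reach only later rows make up. A row lasts 1/8 s, in which the tool goes at most 62.5 mm and 10.7 degrees, less where a joint would pass 70% of its speed; a pose out of reach is approached as far as the arm can. A call with a gripper value outside its range is refused whole. The fingers move at their own pace and stop on an object; "squeeze" is the grip in N (left out, the last holds). Time passes only in rows, so rows that repeat a pose let the fingers close. It gives the time, the measured TCP pose, the force and the opening at its end, in the units of the state.
- robot.get_obs(): the state, without advancing time (a new reading comes with each control period).
- optics.get_image(name): name is "side" or "top"; returns the picture (420x560x3 uint8, blue, green, red); there is no depth.
- optics.camera_model(name): a dict with "K" (3x3 intrinsics, pixels), "rvec" (rotation vector, rad) and "tvec" (3), from world to camera coordinates, as OpenCV has them. Camera axes: x right, y down, z forward; pixel columns grow to the right and rows downward; lengths in m; the calibration is good to about 2 mm. A picture is of the moment at which its call begins. camera_model takes no time and is no camera call.
- robot.close_job(): hands the job in, once; it reports no verdict.
Trained networks look in the newest picture that a camera, given by its name, has taken for a name from the list of things; names that differ only in an ending like _2 or _b are one class to them, and where a whole thing is asked for, a point or a joint stands for the part that bears it (a point fixed in the world has none). Each returns a list of dicts, best first, with "conf" (0 to 1); they miss things now and then, are a little off and sometimes report something else, mostly with a low value. They report only what shows in the picture. A call takes as long as a camera call.
- optics.look_for(camera, target): "at" ([x, y, z] in m, in world coordinates, good to about 4 mm: the middle of the surface that is visible of it).
- optics.trace(camera, target): "pixels" (420x560 bool, what is visible of it).
- optics.landmark_of(camera, target): "at" ([x, y, z] in m, in world coordinates, good to about 4 mm: a listed point, or the origin of a listed thing).
The state is a dict: "time_s": time; "joint_positions": joint angles; "joint_velocities": joint speeds; "tau": joint torques, N m; "tool_pos": TCP position; "orientation": TCP orientation; "force": force on the tool from outside, world axes, zero at the start; "ft_torque": the same for the moment, N m; "gripper_width": finger opening in m.
Only numpy, scipy, OpenCV 4.12 (cv2) and the standard library are available. Lean on these libraries where they do the work, as an engineer would, in place of code of your own. Each camera call takes 0.05 s, during which the arm holds its last target. There are 200 camera calls.

## Working session

There is one attempt and no reset: what is moved stays moved. The work goes in short steps, Python scripts to look and compute and a tool call to move; the robot and the scene stay as the last step left them, time stands still between calls to the robot, and variables do not carry over. Pictures are saved under pics/ and viewed, about 12 in all and at most 16, crops included, and the job is handed in when it is done.

Besides the shell and the picture viewer there is one more tool, called after "Call:" as a command line: name --argument value ..., lists and objects as JSON in quotes. drive_tool: Moves the arm, as the interface text tells. Its arguments: {"type":"object","properties":{"series":{"type":"array"},"squeeze":{"type":"number"}},"required":["series"]}

```bash
ls; mkdir -p pics
python3 - <<'E'
from rig import robot, optics
import cv2, numpy as np
for n in("top","side"):
    im=optics.get_image(n); cv2.imwrite(f"pics/{n}0.png",im)
    m=optics.camera_model(n); R=cv2.Rodrigues(np.array(m["rvec"]))[0]
    print(n,np.round(m["K"],1).tolist(),np.round(-R.T@np.array(m["tvec"]).ravel(),3))
    for t in("strip_rack","assembly_rack","tub_a","tub_b","tub_c","tub_d","tray_a"):
        print(t,[(np.round(d["at"],3).tolist(),round(d["conf"],2)) for d in optics.landmark_of(n,t)])
o=robot.get_obs();print({k:np.round(v,3).tolist() for k,v in o.items()})
E
```

```text
pics
top [[511.6, 0.0, 277.9], [0.0, 511.6, 208.2], [0.0, 0.0, 1.0]] [ 0.442 -0.019  1.239]
strip_rack [([0.516, -0.205, -0.0], 0.59)]
assembly_rack [([0.482, 0.215, -0.0], 0.55)]
tub_a [([0.51, -0.244, 0.016], 0.85), ([0.524, -0.07, 0.02], 0.78), ([0.508, -0.328, 0.021], 0.55)]
tub_b [([0.51, -0.244, 0.016], 0.85), ([0.524, -0.07, 0.02], 0.78), ([0.508, -0.328, 0.021], 0.55)]
tub_c [([0.51, -0.244, 0.016], 0.85), ([0.524, -0.07, 0.02], 0.78), ([0.508, -0.328, 0.021], 0.55)]
tub_d [([0.51, -0.244, 0.016], 0.85), ([0.524, -0.07, 0.02], 0.78), ([0.508, -0.328, 0.021], 0.55)]
tray_a [([0.507, -0.239, 0.013], 0.71), ([0.519, -0.157, 0.013], 0.59), ([0.523, -0.071, 0.014], 0.57), ([0.509, -0.328, 0.014], 0.57)]
side [[379.2, 0.0, 282.7], [0.0, 379.2, 213.9], [0.0, 0.0, 1.0]] [0.351 0.639 0.687]
strip_rack [([0.515, -0.201, 0.0], 0.67)]
assembly_rack [([0.485, 0.214, -0.004], 0.97)]
tub_a [([0.503, -0.326, 0.017], 0.94), ([0.527, -0.074, 0.018], 0.92), ([0.509, -0.239, 0.02], 0.78), ([0.516, -0.163, 0.019], 0.77), ([0.53, -0.075, 0.019], 0.73)]
tub_b [([0.503, -0.326, 0.017], 0.94), ([0.52
[... 244 characters left out ...]
], 0.77), ([0.53, -0.075, 0.019], 0.73)]
tub_d [([0.503, -0.326, 0.017], 0.94), ([0.527, -0.074, 0.018], 0.92), ([0.509, -0.239, 0.02], 0.78), ([0.516, -0.163, 0.019], 0.77), ([0.53, -0.075, 0.019], 0.73)]
tray_a [([0.526, -0.076, 0.014], 0.64), ([0.517, -0.161, 0.017], 0.43), ([0.507, -0.326, 0.016], 0.42), ([0.511, -0.244, 0.011], 0.37)]
{'time_s': 0.8, 'joint_positions': [0.999, 0.245, 1.558, -0.0, 1.339, -0.174], 'joint_velocities': [0.0, -0.001, 0.0, 0.002, -0.001, -0.001], 'tau': [-0.0, -42.947, -32.642, -0.0, 0.0, -0.0], 'tool_pos': [0.252, 0.599, 0.231], 'orientation': [-2.617, -1.739, -0.0], 'force': [0.556, -0.314, 0.281], 'ft_torque': [0.014, 0.028, 0.021], 'gripper_width': 0.086}
```

View pics/top0.png

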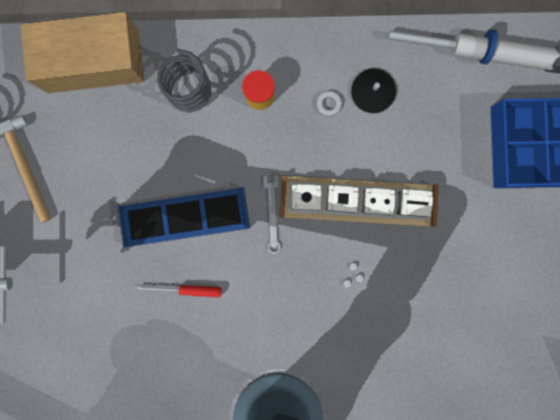

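View pics/side0.png

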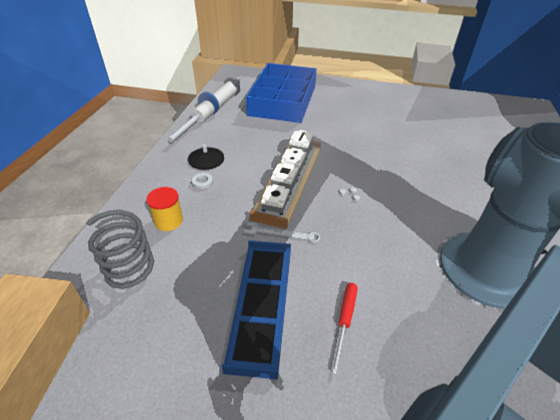

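Left to right the tubs are a (disc, px 307,197), c (square, 344,198), b (two discs, 380,201) and d (bar, 417,203). The blue rack's mats are at about px (145,224), (184,217) and (223,210) in the top view. So d goes to the left bay, b to the middle, and a with c on top to the right. Next I measure these precisely.

```bash
cat > h.py <<'E'
from rig import robot, optics
import cv2, numpy as np
def ray(n,px,z):
    m=optics.camera_model(n); K=np.array(m["K"]); R=cv2.Rodrigues(np.array(m["rvec"]))[0]; t=np.array(m["tvec"]).ravel()
    C=-R.T@t; d=R.T@np.linalg.inv(K)@np.array([*px,1.]); return (C+d*(z-C[2])/d[2])[:2]
def blob(im,c,r,dark,amin=10):
    # centroid of the light/dark blob nearest c in a window, Otsu, upscaled 4x
    x0,y0=int(c[0]-r),int(c[1]-r)
    g=cv2.cvtColor(im,cv2.COLOR_BGR2GRAY)[y0:y0+2*r+1,x0:x0+2*r+1]
    g=cv2.resize(g,None,fx=4,fy=4,interpolation=cv2.INTER_CUBIC)
    th,b=cv2.threshold(g,0,255,cv2.THRESH_OTSU)
    if dark:b=255-b
    cs,_=cv2.findContours(b,cv2.RETR_EXTERNAL,cv2.CHAIN_APPROX_NONE)
    cs=[k for k in cs if cv2.contourArea(k)/16>amin]
    p=[]
    for k in cs:
        M=cv2.moments(k); p.append((M["m10"]/M["m00"],M["m01"]/M["m00"],cv2.contourArea(k)/16,cv2.minAreaRect(k)))
    p.sort(key=lambda q:np.hypot(q[0]-2*len(g)/4,q[1]-2*len(g)/4))
    q=p[0]; f=lambda u:(u+.5)/4-.5
    return np.array([f(q[0])+x0,f(q[1])+y0]),q[2],np.array([f(q[3][0][0])+x0,f(q[3][0][1])+y0]),np.array(q[3][1])/4
E
python3 - <<'E'
from h import *
im=optics.get_image("top")
H={'a':.040,'c':.052,'b':.046,'d':.058}
print("lids")
for n,c in dict(a=(307,197),c=(344,198),b=(380,201),d=(417,203)).items():
    q=blob(im,c,19,False,60); z=.018+H[n]
    print(n,np.round(ray("top",q[0],z),4),"rect",np.round(ray("top",q[2],z),4),q[1],np.round(q[3],1))
for n,c in dict(L=(145,224),M=(184,217),R=(223,210)).items():
    q=blob(im,c,19,True,100)
    print(n,np.round(ray("top",q[0],.018),4),np.round(ray("top",q[2],.018),4),q[1],np.round(q[3],1))
big=np.hstack([cv2.resize(im[170:240,275:445],None,fx=4.6,fy=4.6,interpolation=cv2.INTER_CUBIC)])
b2=cv2.resize(im[180:250,112:282],None,fx=4.6,fy=4.6,interpolation=cv2.INTER_CUBIC)
cv2.imwrite("pics/z1.png",cv2.resize(np.vstack([big,b2]),(728,600)))
E
```

```text
lids
a [ 0.5252 -0.0753] rect [ 0.5245 -0.0746] 658.65625 [29.7 24.4]
c [ 0.5197 -0.1586] rect [ 0.5189 -0.1579] 659.9375 [30.  24.1]
b [ 0.5131 -0.2438] rect [ 0.5119 -0.243 ] 635.03125 [29.8 23.9]
d [ 0.5059 -0.3238] rect [ 0.5048 -0.325 ] 706.8125 [30.5 25.6]
L [0.4716 0.3132] [0.4676 0.3096] 1322.25 [38.7 38.7]
M [0.4848 0.2165] [0.4846 0.2166] 1012.84375 [30.3 35.4]
R [0.4966 0.1249] [0.4965 0.1251] 981.9375 [29.5 34.7]
```

View pics/z1.png

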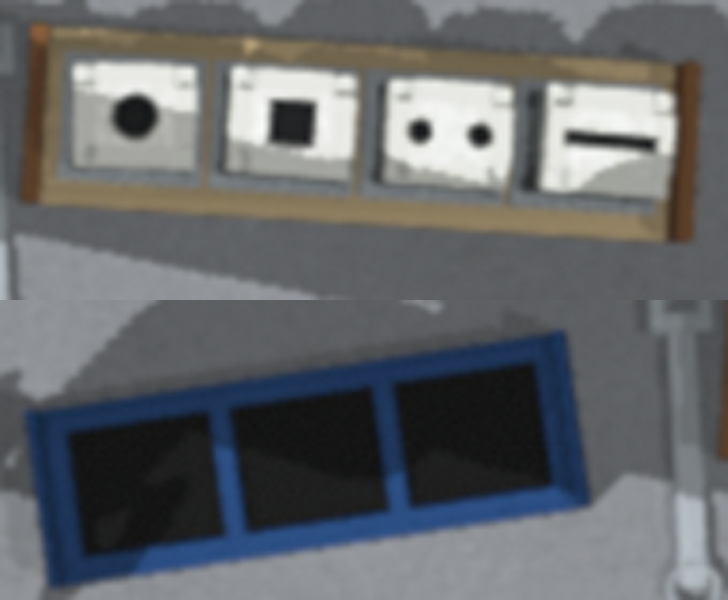

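The lids and mats are clear. The mat spacing M–R is 92.4 mm against the 92 expected, which is a good match. The left mat is blurred by shadow, so I take it from M plus the rack axis. Assembly rack yaw is about +0.128 and strip rack yaw about -0.077.

```bash
cat > go.py <<'E'
# usage: go.py name -> shift/twist from here to hover/grasp pose
import sys; from h import *
o=robot.get_obs(); p=o["tool_pos"]; R=cv2.Rodrigues(np.array(o["orientation"]))[0]
S,A=-.077,.128
G=dict(d=(.5059,-.3244,S),b=(.5131,-.2432,S),c=(.5197,-.1586,S),a=(.5252,-.0753,S),
       L=(.473,.3078,A),M=(.4848,.2165,A),R=(.4966,.1249,A))
def rep(x,y,yaw,z):
    d=R.T@(np.array([x,y,z])-p)
    cur=np.arctan2(R[1,0],R[0,0]); tw=(cur-yaw+np.pi/2)%np.pi-np.pi/2
    return np.round(d,4),round(np.degrees(tw),2)
print(round(o["time_s"],2),np.round(p,4),np.round(o["force"],1),round(o["gripper_width"],4),"tilt",np.round(R[:,2],3))
for n in sys.argv[1:]:
    k,z=n.split(":"); print(k,z,*rep(*G[k],float(z)))
E
python3 go.py d:.2
```

```text
0.85 [0.2518 0.5993 0.2313] [ 0.4 -0.5 -0.4] 0.0852 tilt [-0. -0. -1.]
d .2 [-0.7531  0.5921  0.0313] 71.62
```

Call:
drive_tool --series '[{"tx":-0.753,"ty":0.592,"tz":0,"twist":71.6,"grip":1},{"tx":-0.753,"ty":0.592,"tz":0,"twist":71.6,"grip":1},{"tx":-0.753,"ty":0.592,"tz":0,"twist":71.6,"grip":1},{"tx":-0.753,"ty":0.592,"tz":0,"twist":71.6,"grip":1},{"tx":-0.753,"ty":0.592,"tz":0,"twist":71.6,"grip":1},{"tx":-0.753,"ty":0.592,"tz":0,"twist":71.6,"grip":1},{"tx":-0.753,"ty":0.592,"tz":0,"twist":71.6,"grip":1},{"tx":-0.753,"ty":0.592,"tz":0,"twist":71.6,"grip":1}]'

```text
time_s: 1.85
tool_pos: [0.3847, 0.1153, 0.2318]
orientation: [-3.139, 0.121, -0.003]
force: [0.7, 1.1, 0.3]
gripper_width: 0.0854
```

```bash
python3 go.py d:.15
```

```text
1.85 [0.3847 0.1153 0.2318] [0.7 1.1 0.3] 0.0854 tilt [ 0.002  0.    -1.   ]
d .15 [0.1545 0.4291 0.0819] -0.0
```

Call:
drive_tool --series '[{"tx":0.1545,"ty":0.429,"tz":0.08,"twist":0,"grip":1},{"tx":0.1545,"ty":0.429,"tz":0.08,"twist":0,"grip":1},{"tx":0.1545,"ty":0.429,"tz":0.08,"twist":0,"grip":1},{"tx":0.1545,"ty":0.429,"tz":0.08,"twist":0,"grip":1},{"tx":0.1545,"ty":0.429,"tz":0.08,"twist":0,"grip":1},{"tx":0.1545,"ty":0.429,"tz":0.08,"twist":0,"grip":1},{"tx":0.1545,"ty":0.429,"tz":0.08,"twist":0,"grip":1},{"tx":0.1545,"ty":0.429,"tz":0.08,"twist":0,"grip":1}]'

```text
time_s: 2.85
tool_pos: [0.5057, -0.3255, 0.1506]
orientation: [3.139, -0.125, -0.0]
force: [-0.2, 0.3, -0.1]
gripper_width: 0.0856
```

```bash
python3 go.py d:.15 d:.039
```

```text
2.85 [ 0.5057 -0.3255  0.1506] [-0.2  0.3 -0.1] 0.0856 tilt [-0. -0. -1.]
d .15 [ 0.0001 -0.0011  0.0006] -0.13
d .039 [ 0.0002 -0.0011  0.1116] -0.13
```

Call:
drive_tool --series '[{"tx":0,"ty":-0.001,"tz":0.04,"twist":0,"grip":1},{"tx":0,"ty":-0.001,"tz":0.075,"twist":0,"grip":1},{"tx":0,"ty":-0.001,"tz":0.1,"twist":0,"grip":1},{"tx":0,"ty":-0.001,"tz":0.1115,"twist":0,"grip":1},{"tx":0,"ty":-0.001,"tz":0.1115,"twist":0,"grip":0.5},{"tx":0,"ty":-0.001,"tz":0.1115,"twist":0,"grip":0.5},{"tx":0,"ty":-0.001,"tz":0.1115,"twist":0,"grip":0.5},{"tx":0,"ty":-0.001,"tz":0.1115,"twist":0,"grip":0.5}]' --squeeze 50

```text
time_s: 3.85
tool_pos: [0.5066, -0.3222, 0.0413]
orientation: [3.137, -0.12, 0.003]
force: [1.0, -0.4, 5.1]
gripper_width: 0.0556
```

```bash
python3 go.py d:.039
```

```text
3.85 [ 0.5066 -0.3222  0.0413] [ 1.  -0.4  5.1] 0.0556 tilt [ 0.002 -0.002 -1.   ]
d .039 [-0.0005  0.0022  0.0023] 0.02
```

Call:
drive_tool --series '[{"tx":0,"ty":0,"tz":0,"twist":0,"grip":0.4},{"tx":0,"ty":0,"tz":-0.01,"twist":0,"grip":0.4},{"tx":0,"ty":0,"tz":-0.03,"twist":0,"grip":0.4},{"tx":0,"ty":0,"tz":-0.06,"twist":0,"grip":0.4},{"tx":0,"ty":0,"tz":-0.1,"twist":0,"grip":0.4},{"tx":0,"ty":0,"tz":-0.1,"twist":0,"grip":0.4}]'

```text
time_s: 4.6
tool_pos: [0.5077, -0.3232, 0.1448]
orientation: [3.134, -0.12, 0.01]
force: [-0.3, -0.6, -2.8]
gripper_width: 0.0553
```

```bash
python3 go.py L:.15; python3 -c "
from h import *
im=optics.get_image('side'); cv2.imwrite('pics/s1.png',cv2.resize(im[80:260,200:420],None,fx=3,fy=3))"
```

```text
4.6 [ 0.5077 -0.3232  0.1448] [-0.3 -0.6 -2.8] 0.0553 tilt [ 0.006 -0.006 -1.   ]
L .15 [-0.0829 -0.6265 -0.0092] -11.72
```

View pics/s1.png

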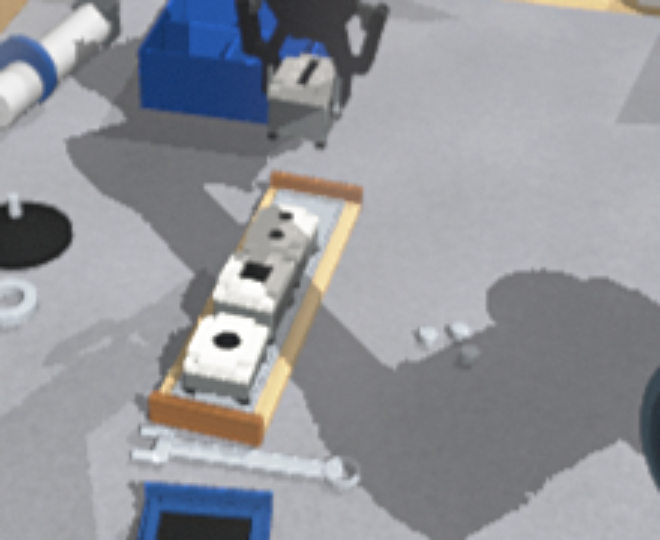

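The tub is held upright at side-crop px (303,90), and the other three are undisturbed. I carry it to the left bay.

Call:
drive_tool --series '[{"tx":-0.003,"ty":-0.02,"tz":-0.01,"twist":-0.5,"grip":0.4},{"tx":-0.008,"ty":-0.06,"tz":-0.02,"twist":-1.5,"grip":0.4},{"tx":-0.015,"ty":-0.11,"tz":-0.02,"twist":-3,"grip":0.4},{"tx":-0.022,"ty":-0.165,"tz":-0.02,"twist":-4.5,"grip":0.4},{"tx":-0.029,"ty":-0.22,"tz":-0.02,"twist":-6,"grip":0.4},{"tx":-0.036,"ty":-0.275,"tz":-0.02,"twist":-7.5,"grip":0.4},{"tx":-0.044,"ty":-0.33,"tz":-0.02,"twist":-9,"grip":0.4},{"tx":-0.051,"ty":-0.385,"tz":-0.02,"twist":-10,"grip":0.4}]'

```text
time_s: 5.65
tool_pos: [0.4826, 0.0682, 0.1581]
orientation: [-3.137, -0.154, 0.005]
force: [1.5, 0.5, -1.9]
gripper_width: 0.0556
```

```bash
python3 go.py L:.15
```

```text
5.65 [0.4826 0.0682 0.1581] [ 1.5  0.5 -1.9] 0.0556 tilt [-0.003  0.    -1.   ]
L .15 [ 0.0139 -0.2394  0.0082] -1.71
```

Call:
drive_tool --series '[{"tx":0.003,"ty":-0.05,"tz":0.005,"twist":-0.5,"grip":0.4},{"tx":0.006,"ty":-0.1,"tz":0.008,"twist":-1,"grip":0.4},{"tx":0.009,"ty":-0.15,"tz":0.008,"twist":-1.5,"grip":0.4},{"tx":0.012,"ty":-0.195,"tz":0.008,"twist":-1.7,"grip":0.4},{"tx":0.014,"ty":-0.225,"tz":0.008,"twist":-1.7,"grip":0.4},{"tx":0.014,"ty":-0.238,"tz":0.008,"twist":-1.7,"grip":0.4},{"tx":0.014,"ty":-0.239,"tz":0.008,"twist":-1.7,"grip":0.4},{"tx":0.014,"ty":-0.239,"tz":0.008,"twist":-1.7,"grip":0.4}]'

```text
time_s: 6.65
tool_pos: [0.4748, 0.3046, 0.1513]
orientation: [3.135, 0.199, -0.001]
force: [0.1, 0.7, -2.3]
gripper_width: 0.0554
```

```bash
python3 go.py L:.15 L:.05 L:.0413
python3 - <<'E'
from h import *
im=optics.get_image('side'); cv2.imwrite('pics/s2.png',cv2.resize(im[190:390,180:340],None,fx=3,fy=3))
im=optics.get_image('top'); cv2.imwrite('pics/t2.png',cv2.resize(im[170:260,100:270],None,fx=4,fy=4))
E
```

```text
6.65 [0.4748 0.3046 0.1513] [ 0.1  0.7 -2.3] 0.0554 tilt [-0.001 -0.001 -1.   ]
L .15 [-0.0014 -0.0034  0.0013] -0.08
L .05 [-0.0013 -0.0035  0.1013] -0.08
L .0413 [-0.0013 -0.0035  0.11  ] -0.08
```

View pics/s2.png

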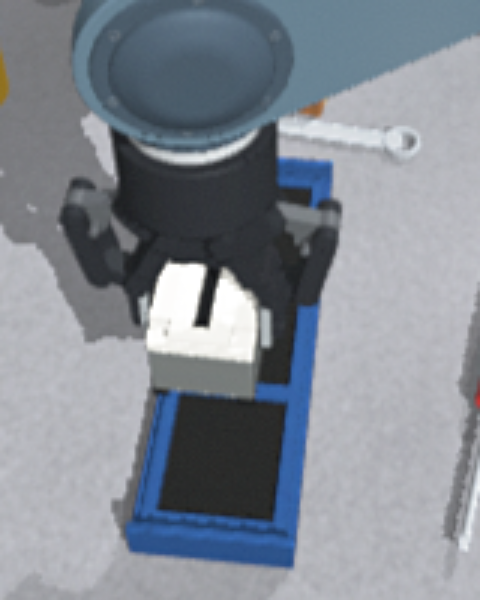

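Call:
drive_tool --series '[{"tx":-0.001,"ty":-0.0035,"tz":0.03,"twist":0,"grip":0.4},{"tx":-0.001,"ty":-0.0035,"tz":0.06,"twist":0,"grip":0.4},{"tx":-0.001,"ty":-0.0035,"tz":0.085,"twist":0,"grip":0.4},{"tx":-0.001,"ty":-0.0035,"tz":0.098,"twist":0,"grip":0.4},{"tx":-0.001,"ty":-0.0035,"tz":0.103,"twist":0,"grip":0.4},{"tx":-0.001,"ty":-0.0035,"tz":0.106,"twist":0,"grip":0.4},{"tx":-0.001,"ty":-0.0035,"tz":0.108,"twist":0,"grip":0.4},{"tx":-0.001,"ty":-0.0035,"tz":0.108,"twist":0,"grip":0.4}]'

```text
time_s: 7.75
tool_pos: [0.4738, 0.3091, 0.0442]
orientation: [-3.135, -0.2, -0.001]
force: [-0.3, 0.5, -1.8]
gripper_width: 0.0554
```

Call:
drive_tool --series '[{"tx":0,"ty":0,"tz":0.001,"twist":0,"grip":0.4},{"tx":0,"ty":0,"tz":0.002,"twist":0,"grip":0.4},{"tx":0,"ty":0,"tz":0.003,"twist":0,"grip":0.4},{"tx":0,"ty":0,"tz":0.003,"twist":0,"grip":0.4}]'

```text
time_s: 8.25
tool_pos: [0.4736, 0.309, 0.0413]
orientation: [3.135, 0.2, -0.0]
force: [-2.3, -1.6, 4.2]
gripper_width: 0.0559
```

Contact (about +6 N). I release gently and rise.

Call:
drive_tool --series '[{"tx":0,"ty":0,"tz":0,"twist":0,"grip":0.75},{"tx":0,"ty":0,"tz":0,"twist":0,"grip":0.85},{"tx":0,"ty":0,"tz":0,"twist":0,"grip":1},{"tx":0,"ty":0,"tz":0,"twist":0,"grip":1},{"tx":0,"ty":0,"tz":-0.03,"twist":0,"grip":1},{"tx":0,"ty":0,"tz":-0.07,"twist":0,"grip":1},{"tx":0,"ty":0,"tz":-0.11,"twist":0,"grip":1},{"tx":0,"ty":0,"tz":-0.11,"twist":0,"grip":1}]'

```text
time_s: 9.25
tool_pos: [0.4759, 0.31, 0.1549]
orientation: [-3.133, -0.2, -0.012]
force: [0.7, 0.0, -0.5]
gripper_width: 0.0849
```

```bash
python3 go.py b:.15
```

```text
9.25 [0.4759 0.31   0.1549] [ 0.7  0.  -0.5] 0.0849 tilt [ 0.007  0.003 -1.   ]
b .15 [-0.0335  0.5534  0.0035] 11.72
```

Call:
drive_tool --series '[{"tx":-0.0335,"ty":0.553,"tz":0,"twist":11.7,"grip":1},{"tx":-0.0335,"ty":0.553,"tz":0,"twist":11.7,"grip":1},{"tx":-0.0335,"ty":0.553,"tz":0,"twist":11.7,"grip":1},{"tx":-0.0335,"ty":0.553,"tz":0,"twist":11.7,"grip":1},{"tx":-0.0335,"ty":0.553,"tz":0,"twist":11.7,"grip":1},{"tx":-0.0335,"ty":0.553,"tz":0,"twist":11.7,"grip":1},{"tx":-0.0335,"ty":0.553,"tz":0,"twist":11.7,"grip":1},{"tx":-0.0335,"ty":0.553,"tz":0,"twist":11.7,"grip":1}]'

```text
time_s: 10.25
tool_pos: [0.5062, -0.1917, 0.1495]
orientation: [-3.138, 0.121, 0.002]
force: [1.2, -0.6, 0.6]
gripper_width: 0.0852
```

```bash
python3 go.py b:.15
python3 - <<'E'
from h import *
im=optics.get_image('top'); cv2.imwrite('pics/t3.png',cv2.resize(im[160:260,100:300],None,fx=4,fy=4))
print(np.round(ray("top",blob(im,(147,222),17,False,60)[0],.076),4))
E
```

```text
10.25 [ 0.5062 -0.1917  0.1495] [ 1.2 -0.6  0.6] 0.0852 tilt [-0.001  0.001 -1.   ]
b .15 [ 0.0109  0.0508 -0.0005] -0.0
[0.4736 0.2991]
```

View pics/t3.png

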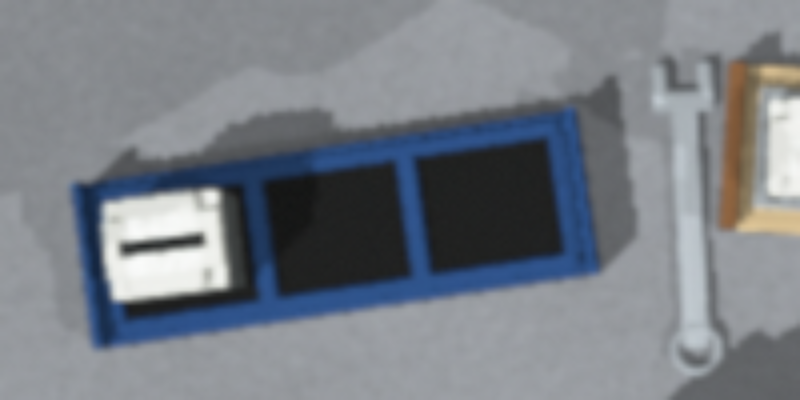

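Tub d is upright in the left bay, lid at about crop px (168,245). It may sit a few mm to the right of the bay centre, so I measure it with both cameras.

```bash
cat >> h.py <<'E'
def lid(n,im,box,z,th=130):
    x0,y0,x1,y1=box; g=cv2.resize(im[y0:y1,x0:x1].min(2),None,fx=4,fy=4,interpolation=cv2.INTER_CUBIC)
    b=(g>th).astype(np.uint8); cs,_=cv2.findContours(b,cv2.RETR_EXTERNAL,cv2.CHAIN_APPROX_NONE)
    k=max(cs,key=cv2.contourArea); 
    pts=np.array([ray(n,((u+.5)/4-.5+x0,(v+.5)/4-.5+y0),z) for u,v in k[:,0]],np.float32)
    r=cv2.minAreaRect(pts*1000); h=cv2.moments((pts*1000).astype(np.float32)); return np.round(r[0],1),np.round(r[1],1),round(r[2],1),np.round([h["m10"]/h["m00"],h["m01"]/h["m00"]],1)
def project(n,P):
    m=optics.camera_model(n); return cv2.projectPoints(np.array(P,float).reshape(-1,3),np.array(m["rvec"]),np.array(m["tvec"]),np.array(m["K"]),None)[0][:,0]
E
python3 - <<'E'
from h import *
im=optics.get_image('top'); s=optics.get_image('side')
print(lid('top',im,(122,202,165,242),.076))
p=project('side',[(.474,.304,.076)])[0]; print(p); x,y=p.astype(int)
print(lid('side',s,(x-45,y-45,x+45,y+45),.076))
for n in('top','side'):print([(np.round(d["at"],3),round(d["conf"],2)) for d in optics.landmark_of(n,'tub_d')])
# draw wireframe of expected tub at bay centre
def wire(i,n,x,y,yaw,z0,h):
    c,q=np.cos(yaw),np.sin(yaw)
    for z in(z0,z0+h):
        P=[(x+c*u-q*v,y+q*u+c*v,z) for u,v in((.028,.033),(-.028,.033),(-.028,-.033),(.028,-.033))]
        cv2.polylines(i,[(project(n,P)*4).astype(int)],True,(0,0,255) if z>z0 else (0,255,0),1)
a=cv2.resize(im,None,fx=4,fy=4,interpolation=cv2.INTER_CUBIC);b=cv2.resize(s,None,fx=4,fy=4,interpolation=cv2.INTER_CUBIC)
wire(a,'top',.473,.3078,.128,.018,.058);wire(b,'side',.473,.3078,.128,.018,.058)
cv2.imwrite('pics/w.png',np.hstack([a[780:1000,440:740],cv2.resize(b[1120:1560,840:1240],None,fx=.5,fy=.5)]))
E
```

```text
(array([473.9, 304.2]), array([58.7, 70.6]), 6.0, array([473.7, 303.8]))
[251.92678188 323.61594284]
(array([539.1, 308.3]), array([ 63.3, 180.3]), 13.4, array([543.9, 291.4]))
[(array([ 0.523, -0.073,  0.022]), 0.94), (array([0.472, 0.302, 0.018]), 0.79), (array([ 0.517, -0.155,  0.022]), 0.7)]
[(array([ 0.52 , -0.162,  0.019]), 0.91), (array([ 0.508, -0.242,  0.021]), 0.89), (array([0.474, 0.305, 0.018]), 0.71), (array([ 0.523, -0.076,  0.017]), 0.63)]
```

View pics/w.png

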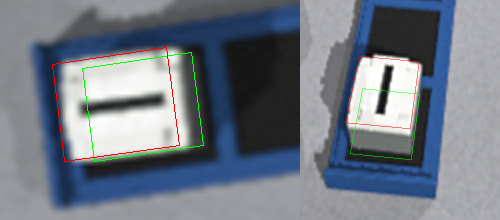

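Both cameras put d at (0.474, 0.304), standing at z=0.018. That is about 4 mm off the bay centre and inside the bay. On to b.

Call:
drive_tool --series '[{"tx":0.011,"ty":0.05,"tz":0,"twist":0,"grip":1},{"tx":0.011,"ty":0.05,"tz":0,"twist":0,"grip":1},{"tx":0.011,"ty":0.05,"tz":0,"twist":0,"grip":1}]'

```text
time_s: 10.88
tool_pos: [0.5139, -0.2388, 0.1501]
orientation: [-3.138, 0.118, 0.002]
force: [-1.0, 0.7, 0.1]
gripper_width: 0.0855
```

```bash
python3 go.py b:.028
python3 - <<'E'
from h import *
im=optics.get_image('top')
for c,h in((( 307,197),.058),((344,198),.07)):
    print(lid('top',im,(c[0]-18,c[1]-18,c[0]+19,c[1]+18),h))
E
```

```text
10.88 [ 0.5139 -0.2388  0.1501] [-1.   0.7  0.1] 0.0855 tilt [-0.001  0.001 -1.   ]
b .028 [-0.0003  0.0045  0.1221] 0.11
(array([520.6, -76.8]), array([84.9, 76.5]), 89.0, array([517.6, -72.6]))
(array([ 514.9, -155.8]), array([70.9, 66.7]), 85.0, array([ 518.1, -156.6]))
```

Call:
drive_tool --series '[{"tx":0,"ty":0.002,"tz":0.04,"twist":0,"grip":1},{"tx":0,"ty":0.002,"tz":0.08,"twist":0,"grip":1},{"tx":0,"ty":0.002,"tz":0.11,"twist":0,"grip":1},{"tx":0,"ty":0.002,"tz":0.122,"twist":0,"grip":1},{"tx":0,"ty":0.002,"tz":0.122,"twist":0,"grip":0.4},{"tx":0,"ty":0.002,"tz":0.122,"twist":0,"grip":0.4},{"tx":0,"ty":0.002,"tz":0.122,"twist":0,"grip":0.4},{"tx":0,"ty":0.002,"tz":0.122,"twist":0,"grip":0.4}]'

```text
time_s: 11.92
tool_pos: [0.515, -0.2432, 0.0304]
orientation: [3.138, -0.12, 0.004]
force: [-0.6, 1.9, 5.8]
gripper_width: 0.0554
```

Call:
drive_tool --series '[{"tx":0,"ty":0,"tz":0,"twist":0,"grip":0.4},{"tx":0,"ty":0,"tz":-0.01,"twist":0,"grip":0.4},{"tx":0,"ty":0,"tz":-0.03,"twist":0,"grip":0.4},{"tx":0,"ty":0,"tz":-0.06,"twist":0,"grip":0.4},{"tx":0,"ty":0,"tz":-0.1,"twist":0,"grip":0.4},{"tx":0,"ty":0,"tz":-0.125,"twist":0,"grip":0.4},{"tx":0,"ty":0,"tz":-0.125,"twist":0,"grip":0.4}]'

```text
time_s: 12.8
tool_pos: [0.5154, -0.2437, 0.1572]
orientation: [3.136, -0.12, 0.008]
force: [0.6, -0.6, -2.6]
gripper_width: 0.0553
```

```bash
python3 go.py M:.15
```

```text
12.8 [ 0.5154 -0.2437  0.1572] [ 0.6 -0.6 -2.6] 0.0553 tilt [ 0.005 -0.004 -1.   ]
M .15 [-0.0658 -0.4565  0.0053] -11.73
```

Call:
drive_tool --series '[{"tx":-0.003,"ty":-0.02,"tz":0,"twist":-0.5,"grip":0.4},{"tx":-0.009,"ty":-0.065,"tz":0,"twist":-2,"grip":0.4},{"tx":-0.017,"ty":-0.12,"tz":0,"twist":-4,"grip":0.4},{"tx":-0.026,"ty":-0.18,"tz":0,"twist":-6,"grip":0.4},{"tx":-0.035,"ty":-0.24,"tz":0,"twist":-8,"grip":0.4},{"tx":-0.043,"ty":-0.3,"tz":0,"twist":-10,"grip":0.4},{"tx":-0.051,"ty":-0.36,"tz":0,"twist":-11.2,"grip":0.4},{"tx":-0.058,"ty":-0.41,"tz":0.003,"twist":-11.7,"grip":0.4}]'

```text
time_s: 13.8
tool_pos: [0.4852, 0.1734, 0.1492]
orientation: [-3.135, -0.203, 0.004]
force: [0.1, -0.3, -2.0]
gripper_width: 0.0554
```

```bash
python3 go.py M:.15
```

```text
13.8 [0.4852 0.1734 0.1492] [ 0.1 -0.3 -2. ] 0.0554 tilt [-0.003 -0.    -1.   ]
M .15 [ 0.0052 -0.0428 -0.0008] 0.09
```

Call:
drive_tool --series '[{"tx":0.003,"ty":-0.025,"tz":0,"twist":0,"grip":0.4},{"tx":0.005,"ty":-0.038,"tz":0,"twist":0,"grip":0.4},{"tx":0.005,"ty":-0.042,"tz":0,"twist":0,"grip":0.4},{"tx":0.005,"ty":-0.042,"tz":0,"twist":0,"grip":0.4},{"tx":0.005,"ty":-0.042,"tz":0.03,"twist":0,"grip":0.4},{"tx":0.005,"ty":-0.042,"tz":0.065,"twist":0,"grip":0.4},{"tx":0.005,"ty":-0.042,"tz":0.085,"twist":0,"grip":0.4},{"tx":0.005,"ty":-0.042,"tz":0.085,"twist":0,"grip":0.4}]'

```text
time_s: 14.8
tool_pos: [0.4858, 0.2116, 0.0641]
orientation: [3.135, 0.198, -0.007]
force: [-0.2, 0.5, -2.6]
gripper_width: 0.0554
```

```bash
python3 go.py M:.0304
```

```text
14.8 [0.4858 0.2116 0.0641] [-0.2  0.5 -2.6] 0.0554 tilt [-0.004 -0.001 -1.   ]
M .0304 [-0.0003 -0.005   0.0337] -0.12
```

Call:
drive_tool --series '[{"tx":0,"ty":-0.005,"tz":0.008,"twist":0,"grip":0.4},{"tx":0,"ty":-0.005,"tz":0.018,"twist":0,"grip":0.4},{"tx":0,"ty":-0.005,"tz":0.025,"twist":0,"grip":0.4},{"tx":0,"ty":-0.005,"tz":0.029,"twist":0,"grip":0.4},{"tx":0,"ty":-0.005,"tz":0.031,"twist":0,"grip":0.4},{"tx":0,"ty":-0.005,"tz":0.032,"twist":0,"grip":0.4},{"tx":0,"ty":-0.005,"tz":0.033,"twist":0,"grip":0.4},{"tx":0,"ty":-0.005,"tz":0.033,"twist":0,"grip":0.4}]'

```text
time_s: 15.8
tool_pos: [0.4866, 0.2179, 0.0328]
orientation: [-3.135, -0.2, -0.0]
force: [-0.2, -0.1, -3.5]
gripper_width: 0.0549
```

Call:
drive_tool --series '[{"tx":0,"ty":0,"tz":0.001,"twist":0,"grip":0.4},{"tx":0,"ty":0,"tz":0.002,"twist":0,"grip":0.4},{"tx":0,"ty":0,"tz":0.003,"twist":0,"grip":0.4},{"tx":0,"ty":0,"tz":0.003,"twist":0,"grip":0.4}]'

```text
time_s: 16.3
tool_pos: [0.4865, 0.2179, 0.0303]
orientation: [3.135, 0.2, -0.001]
force: [-3.3, -1.4, 3.4]
gripper_width: 0.0551
```

Call:
drive_tool --series '[{"tx":0,"ty":0,"tz":0,"twist":0,"grip":0.75},{"tx":0,"ty":0,"tz":0,"twist":0,"grip":0.85},{"tx":0,"ty":0,"tz":0,"twist":0,"grip":1},{"tx":0,"ty":0,"tz":0,"twist":0,"grip":1},{"tx":0,"ty":0,"tz":-0.03,"twist":0,"grip":1},{"tx":0,"ty":0,"tz":-0.07,"twist":0,"grip":1},{"tx":0,"ty":0,"tz":-0.12,"twist":0,"grip":1},{"tx":0,"ty":0,"tz":-0.12,"twist":0,"grip":1}]'

```text
time_s: 17.3
tool_pos: [0.4897, 0.2186, 0.1547]
orientation: [-3.134, -0.2, -0.015]
force: [0.4, 0.2, -1.5]
gripper_width: 0.0852
```

```bash
python3 go.py a:.14
python3 - <<'E'
from h import *
im=optics.get_image('top'); cv2.imwrite('pics/t4.png',cv2.resize(im[160:250,270:450],None,fx=4,fy=4,interpolation=cv2.INTER_CUBIC))
E
```

```text
17.3 [0.4897 0.2186 0.1547] [ 0.4  0.2 -1.5] 0.0852 tilt [ 0.01   0.002 -1.   ]
a .14 [-0.0023  0.296   0.0144] 11.72
```

View pics/t4.png

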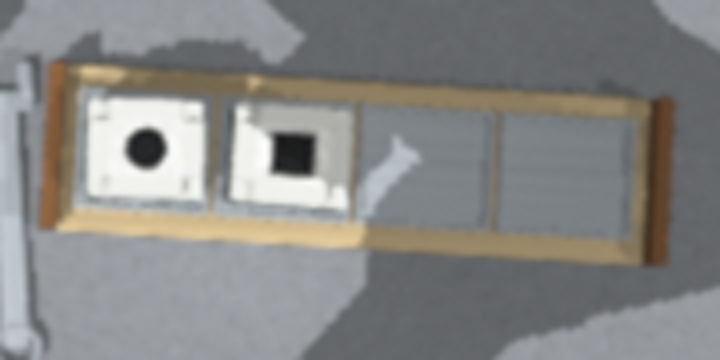

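Both are still square in their trays: a's disc is at crop px (147,148) and c's square at (293,155). I go to a and measure both markers.

Run:
```python
from h import *
im=optics.get_image('top')
for n,c,h in(('a',(306.5,196.8),.058),('c',(343,198.5),.07)):
    q=blob(im,c,9,True,20); print(n,q[0],q[1],np.round(ray('top',q[0],h),4))
```

```text
a [306.07485339 196.60993936] 78.15625 [ 0.5235 -0.0748]
c [343.05176768 197.8783189 ] 108.28125 [ 0.5183 -0.1587]
```

Call:
drive_tool --series '[{"tx":-0.001,"ty":0.296,"tz":0,"twist":11.7,"grip":1},{"tx":-0.001,"ty":0.296,"tz":0,"twist":11.7,"grip":1},{"tx":-0.001,"ty":0.296,"tz":0,"twist":11.7,"grip":1},{"tx":-0.001,"ty":0.296,"tz":0,"twist":11.7,"grip":1},{"tx":-0.001,"ty":0.296,"tz":0,"twist":11.7,"grip":1},{"tx":-0.001,"ty":0.296,"tz":0,"twist":11.7,"grip":1},{"tx":-0.001,"ty":0.296,"tz":0,"twist":11.7,"grip":1},{"tx":-0.001,"ty":0.296,"tz":0,"twist":11.7,"grip":1}]'

```text
time_s: 18.4
tool_pos: [0.5226, -0.0745, 0.149]
orientation: [-3.139, 0.118, 0.002]
force: [-0.6, 0.3, -0.8]
gripper_width: 0.0857
```

```bash
python3 go.py a:.022
```

```text
18.4 [ 0.5226 -0.0745  0.149 ] [-0.6  0.3 -0.8] 0.0857 tilt [-0.002  0.001 -1.   ]
a .022 [0.0029 0.0007 0.127 ] 0.12
```

Call:
drive_tool --series '[{"tx":0.001,"ty":0,"tz":0.04,"twist":0,"grip":1},{"tx":0.001,"ty":0,"tz":0.08,"twist":0,"grip":1},{"tx":0.001,"ty":0,"tz":0.115,"twist":0,"grip":1},{"tx":0.001,"ty":0,"tz":0.127,"twist":0,"grip":1},{"tx":0.001,"ty":0,"tz":0.127,"twist":0,"grip":0.4},{"tx":0.001,"ty":0,"tz":0.127,"twist":0,"grip":0.4},{"tx":0.001,"ty":0,"tz":0.127,"twist":0,"grip":0.4},{"tx":0.001,"ty":0,"tz":0.127,"twist":0,"grip":0.4}]'

```text
time_s: 19.4
tool_pos: [0.5255, -0.0763, 0.0245]
orientation: [3.139, -0.12, 0.005]
force: [-0.2, 1.2, 7.1]
gripper_width: 0.0553
```

Call:
drive_tool --series '[{"tx":0,"ty":0,"tz":0,"twist":0,"grip":0.4},{"tx":0,"ty":0,"tz":-0.01,"twist":0,"grip":0.4},{"tx":0,"ty":0,"tz":-0.03,"twist":0,"grip":0.4},{"tx":0,"ty":0,"tz":-0.06,"twist":0,"grip":0.4},{"tx":0,"ty":0,"tz":-0.1,"twist":0,"grip":0.4},{"tx":0,"ty":0,"tz":-0.1,"twist":0,"grip":0.4},{"tx":0,"ty":0,"tz":-0.1,"twist":0,"grip":0.4}]'

```text
time_s: 20.27
tool_pos: [0.5232, -0.0757, 0.1217]
orientation: [-3.139, 0.121, 0.003]
force: [-0.1, 0.3, -3.8]
gripper_width: 0.0553
```

```bash
python3 go.py R:.12
```

```text
20.27 [ 0.5232 -0.0757  0.1217] [-0.1  0.3 -3.8] 0.0553 tilt [-0.002  0.001 -1.   ]
R .12 [-0.0419 -0.1979  0.0018] -11.73
```

Call:
drive_tool --series '[{"tx":-0.004,"ty":-0.02,"tz":0,"twist":-2,"grip":0.4},{"tx":-0.012,"ty":-0.06,"tz":0,"twist":-4,"grip":0.4},{"tx":-0.022,"ty":-0.11,"tz":0,"twist":-7,"grip":0.4},{"tx":-0.032,"ty":-0.155,"tz":0,"twist":-10,"grip":0.4},{"tx":-0.039,"ty":-0.185,"tz":0,"twist":-11.7,"grip":0.4},{"tx":-0.042,"ty":-0.198,"tz":0,"twist":-11.7,"grip":0.4},{"tx":-0.042,"ty":-0.198,"tz":0.03,"twist":-11.7,"grip":0.4},{"tx":-0.042,"ty":-0.198,"tz":0.06,"twist":-11.7,"grip":0.4}]'

```text
time_s: 21.28
tool_pos: [0.4971, 0.1249, 0.0616]
orientation: [3.135, 0.201, -0.0]
force: [0.6, 0.7, -3.0]
gripper_width: 0.0552
```

```bash
python3 go.py R:.0245
```

```text
21.27 [0.4971 0.1249 0.0616] [ 0.6  0.7 -3. ] 0.0552 tilt [-0. -0. -1.]
R .0245 [-0.0005 -0.0001  0.0371] -0.01
```

Call:
drive_tool --series '[{"tx":0,"ty":0,"tz":0.01,"twist":0,"grip":0.4},{"tx":0,"ty":0,"tz":0.02,"twist":0,"grip":0.4},{"tx":0,"ty":0,"tz":0.027,"twist":0,"grip":0.4},{"tx":0,"ty":0,"tz":0.032,"twist":0,"grip":0.4},{"tx":0,"ty":0,"tz":0.034,"twist":0,"grip":0.4},{"tx":0,"ty":0,"tz":0.035,"twist":0,"grip":0.4},{"tx":0,"ty":0,"tz":0.036,"twist":0,"grip":0.4},{"tx":0,"ty":0,"tz":0.036,"twist":0,"grip":0.4}]'

```text
time_s: 22.28
tool_pos: [0.4975, 0.1247, 0.0269]
orientation: [3.135, 0.2, 0.0]
force: [-1.1, -0.4, -2.8]
gripper_width: 0.0551
```

Call:
drive_tool --series '[{"tx":0,"ty":0,"tz":0.001,"twist":0,"grip":0.4},{"tx":0,"ty":0,"tz":0.002,"twist":0,"grip":0.4},{"tx":0,"ty":0,"tz":0.003,"twist":0,"grip":0.4},{"tx":0,"ty":0,"tz":0.003,"twist":0,"grip":0.4}]'

```text
time_s: 22.78
tool_pos: [0.4975, 0.1247, 0.0245]
orientation: [3.135, 0.2, -0.001]
force: [-2.9, -0.5, 4.8]
gripper_width: 0.0555
```

Call:
drive_tool --series '[{"tx":0,"ty":0,"tz":0,"twist":0,"grip":0.75},{"tx":0,"ty":0,"tz":0,"twist":0,"grip":0.85},{"tx":0,"ty":0,"tz":0,"twist":0,"grip":1},{"tx":0,"ty":0,"tz":0,"twist":0,"grip":1},{"tx":0,"ty":0,"tz":-0.03,"twist":0,"grip":1},{"tx":0,"ty":0,"tz":-0.07,"twist":0,"grip":1},{"tx":0,"ty":0,"tz":-0.125,"twist":0,"grip":1},{"tx":0,"ty":0,"tz":-0.125,"twist":0,"grip":1}]'

```text
time_s: 23.78
tool_pos: [0.5009, 0.1248, 0.154]
orientation: [3.135, 0.2, 0.016]
force: [0.3, -0.6, 0.3]
gripper_width: 0.0857
```

```bash
python3 go.py c:.149
```

```text
23.77 [0.5009 0.1248 0.154 ] [ 0.3 -0.6  0.3] 0.0857 tilt [ 0.01  0.   -1.  ]
c .149 [-0.0175  0.2835  0.0051] 11.73
```

Call:
drive_tool --series '[{"tx":-0.016,"ty":0.283,"tz":0,"twist":11.7,"grip":1},{"tx":-0.016,"ty":0.283,"tz":0,"twist":11.7,"grip":1},{"tx":-0.016,"ty":0.283,"tz":0,"twist":11.7,"grip":1},{"tx":-0.016,"ty":0.283,"tz":0,"twist":11.7,"grip":1},{"tx":-0.016,"ty":0.283,"tz":0,"twist":11.7,"grip":1},{"tx":-0.016,"ty":0.283,"tz":0,"twist":11.7,"grip":1},{"tx":-0.016,"ty":0.283,"tz":0,"twist":11.7,"grip":1},{"tx":-0.016,"ty":0.283,"tz":0,"twist":11.7,"grip":1}]'

```text
time_s: 24.78
tool_pos: [0.5173, -0.1567, 0.1483]
orientation: [-3.139, 0.118, 0.001]
force: [-0.5, -0.1, 0.4]
gripper_width: 0.0852
```

```bash
python3 go.py c:.034
python3 - <<'E'
from h import *
im=optics.get_image('top')
p=project('top',[(.4966,.1249,.058)])[0]; 
q=blob(im,p,9,True,20); print(p,q[0],q[1],np.round(ray('top',q[0],.058),4))
x,y=p.astype(int); print(lid('top',im,(x-18,y-18,x+19,y+19),.058))
cv2.imwrite('pics/t5.png',cv2.resize(im[160:260,100:300],None,fx=4,fy=4,interpolation=cv2.INTER_CUBIC))
E
```

```text
24.77 [ 0.5173 -0.1567  0.1483] [-0.5 -0.1  0.4] 0.0852 tilt [-0.001  0.001 -1.   ]
c .034 [0.0026 0.0018 0.1143] 0.12
[219.9568829  209.77090159] [219.60480795 209.3537227 ] 79.1875 [0.4976 0.1257]
(array([497.2, 125.3]), array([59.2, 69. ]), 8.8, array([497.2, 125.1]))
```

View pics/t5.png

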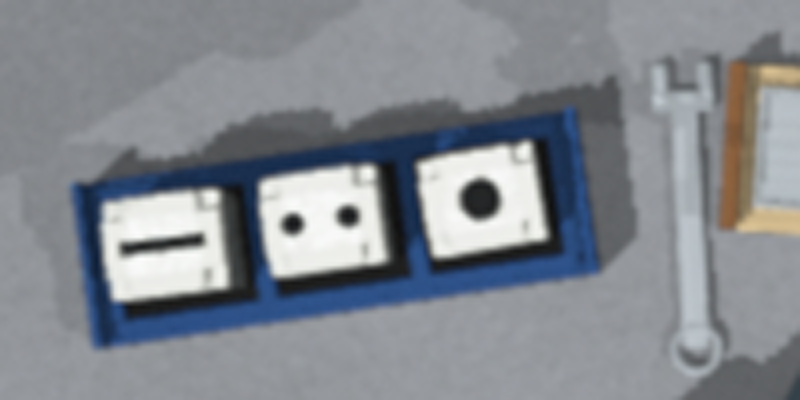

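Tubs d, b and a sit in the left, middle and right bays. Tub a's disc measures (0.4976, 0.1257), and the tool released it at (0.4975, 0.1247), so camera and arm agree within 1 mm. Now I grasp c.

Call:
drive_tool --series '[{"tx":0.001,"ty":0.0015,"tz":0.04,"twist":0,"grip":1},{"tx":0.001,"ty":0.0015,"tz":0.08,"twist":0,"grip":1},{"tx":0.001,"ty":0.0015,"tz":0.105,"twist":0,"grip":1},{"tx":0.001,"ty":0.0015,"tz":0.114,"twist":0,"grip":1},{"tx":0.001,"ty":0.0015,"tz":0.114,"twist":0,"grip":0.4},{"tx":0.001,"ty":0.0015,"tz":0.114,"twist":0,"grip":0.4},{"tx":0.001,"ty":0.0015,"tz":0.114,"twist":0,"grip":0.4},{"tx":0.001,"ty":0.0015,"tz":0.114,"twist":0,"grip":0.4}]'

```text
time_s: 25.82
tool_pos: [0.5196, -0.1601, 0.0363]
orientation: [3.138, -0.12, 0.004]
force: [-0.9, 0.9, 6.3]
gripper_width: 0.0552
```

Call:
drive_tool --series '[{"tx":0,"ty":0,"tz":0,"twist":0,"grip":0.4},{"tx":0,"ty":0,"tz":-0.01,"twist":0,"grip":0.4},{"tx":0,"ty":0,"tz":-0.03,"twist":0,"grip":0.4},{"tx":0,"ty":0,"tz":-0.06,"twist":0,"grip":0.4},{"tx":0,"ty":0,"tz":-0.1,"twist":0,"grip":0.4},{"tx":0,"ty":0,"tz":-0.115,"twist":0,"grip":0.4},{"tx":0,"ty":0,"tz":-0.115,"twist":0,"grip":0.4},{"tx":0,"ty":0,"tz":-0.115,"twist":0,"grip":0.4}]'

```text
time_s: 26.82
tool_pos: [0.5173, -0.159, 0.1479]
orientation: [-3.138, 0.12, 0.005]
force: [-0.7, 0.5, -1.8]
gripper_width: 0.0552
```

```bash
python3 go.py R:.15
```

```text
26.82 [ 0.5173 -0.159   0.1479] [-0.7  0.5 -1.8] 0.0552 tilt [-0.003  0.002 -1.   ]
R .15 [-0.0424 -0.2815 -0.0016] -11.73
```

Call:
drive_tool --series '[{"tx":-0.004,"ty":-0.02,"tz":0,"twist":-1,"grip":0.4},{"tx":-0.01,"ty":-0.065,"tz":0,"twist":-3,"grip":0.4},{"tx":-0.018,"ty":-0.12,"tz":0,"twist":-5,"grip":0.4},{"tx":-0.026,"ty":-0.175,"tz":0,"twist":-8,"grip":0.4},{"tx":-0.034,"ty":-0.23,"tz":0,"twist":-10.5,"grip":0.4},{"tx":-0.0395,"ty":-0.265,"tz":0,"twist":-11.7,"grip":0.4},{"tx":-0.0415,"ty":-0.2815,"tz":0,"twist":-11.7,"grip":0.4},{"tx":-0.0415,"ty":-0.2815,"tz":0,"twist":-11.7,"grip":0.4}]'

```text
time_s: 27.82
tool_pos: [0.4979, 0.125, 0.1491]
orientation: [3.135, 0.203, -0.002]
force: [-0.5, -1.2, -3.0]
gripper_width: 0.0554
```

Call:
drive_tool --series '[{"tx":0,"ty":0,"tz":0.015,"twist":0,"grip":0.4},{"tx":0,"ty":0,"tz":0.035,"twist":0,"grip":0.4},{"tx":0,"ty":0,"tz":0.05,"twist":0,"grip":0.4},{"tx":0,"ty":0,"tz":0.055,"twist":0,"grip":0.4},{"tx":0,"ty":0,"tz":0.055,"twist":0,"grip":0.4},{"tx":0,"ty":0,"tz":0.055,"twist":0,"grip":0.4}]'

```text
time_s: 28.58
tool_pos: [0.4993, 0.1242, 0.0955]
orientation: [3.135, 0.2, 0.002]
force: [-0.9, 0.3, -2.1]
gripper_width: 0.0553
```

```bash
python3 go.py R:.0715
python3 - <<'E'
from h import *
im=optics.get_image('side'); cv2.imwrite('pics/s6.png',cv2.resize(im[180:330,200:340],None,fx=4,fy=4,interpolation=cv2.INTER_CUBIC))
E
```

```text
28.57 [0.4993 0.1242 0.0955] [-0.9  0.3 -2.1] 0.0553 tilt [ 0.001  0.    -1.   ]
R .0715 [-0.0026 -0.0011  0.024 ] -0.04
```

View pics/s6.png

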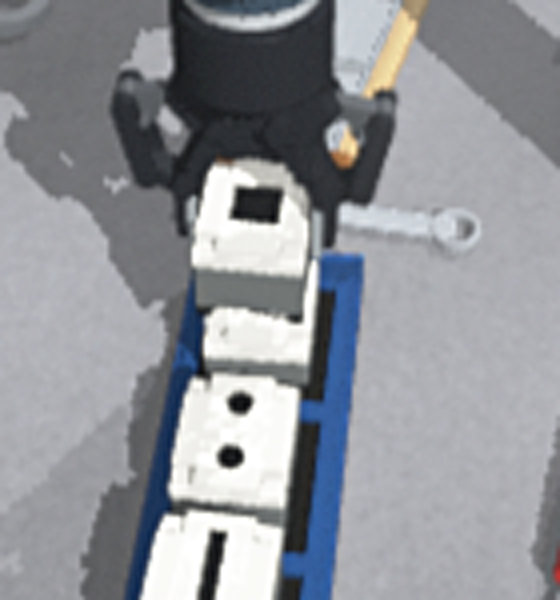

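c hangs upright over a, its black square at crop px (257,203). I check its alignment by ray.

Run:
```python
from h import *
im=optics.get_image('side'); t=optics.get_image('top')
q=blob(im,(264,230.5),9,True,20); print(q[0],q[1],'c',np.round(ray('side',q[0],.1292),4))
def two(n,i,z):
    out=[]
    for s in(1,-1):
        p=project(n,[(.486-.128*s*.013,.2165+s*.013,z)])[0]; out.append(ray(n,blob(i,p,5,True,5)[0],z))
    return np.round(np.mean(out,0),4)
print('b side',two('side',im,.064),'top',two('top',t,.064))
q=blob(im,project('side',[(.474,.304,.076)])[0],9,True,20);print('d side',np.round(ray('side',q[0],.076),4),q[1])
p=project('top',[(.474,.304,.076)])[0];q=blob(t,p,8,True,10);print('d top',np.round(ray('top',q[0],.076),4),q[1])
```

```text
[263.93814635 230.5930351 ] 99.71875 c [0.4979 0.1258]
b side [0.4864 0.217 ] top [0.4855 0.2188]
d side [0.4739 0.3029] 77.15625
d top [0.4741 0.3053] 51.625
```

Call:
drive_tool --series '[{"tx":-0.001,"ty":0.001,"tz":0.004,"twist":0,"grip":0.4},{"tx":-0.0012,"ty":0.001,"tz":0.01,"twist":0,"grip":0.4},{"tx":-0.0012,"ty":0.001,"tz":0.015,"twist":0,"grip":0.4},{"tx":-0.0012,"ty":0.001,"tz":0.017,"twist":0,"grip":0.4},{"tx":-0.0012,"ty":0.001,"tz":0.019,"twist":0,"grip":0.4},{"tx":-0.0012,"ty":0.001,"tz":0.02,"twist":0,"grip":0.4},{"tx":-0.0012,"ty":0.001,"tz":0.02,"twist":0,"grip":0.4}]'

```text
time_s: 29.6
tool_pos: [0.4976, 0.1231, 0.0748]
orientation: [-3.135, -0.2, -0.0]
force: [0.3, -0.1, -2.3]
gripper_width: 0.0553
```

Already below 0.0765, where the feet would meet the lid if they missed the recesses, and there is no contact. The feet are entering the recesses.

Call:
drive_tool --series '[{"tx":0,"ty":0,"tz":0.001,"twist":0,"grip":0.4},{"tx":0,"ty":0,"tz":0.002,"twist":0,"grip":0.4},{"tx":0,"ty":0,"tz":0.003,"twist":0,"grip":0.4},{"tx":0,"ty":0,"tz":0.0035,"twist":0,"grip":0.4},{"tx":0,"ty":0,"tz":0.0035,"twist":0,"grip":0.4}]'

```text
time_s: 30.22
tool_pos: [0.4976, 0.1231, 0.0714]
orientation: [-3.135, -0.2, -0.0]
force: [-1.1, 0.0, -0.7]
gripper_width: 0.0555
```

Call:
drive_tool --series '[{"tx":0,"ty":0,"tz":0.0005,"twist":0,"grip":0.4},{"tx":0,"ty":0,"tz":0.0008,"twist":0,"grip":0.4},{"tx":0,"ty":0,"tz":0.0008,"twist":0,"grip":0.4}]'

```text
time_s: 30.6
tool_pos: [0.4977, 0.1231, 0.0713]
orientation: [3.135, 0.2, -0.001]
force: [-4.2, 0.2, 6.4]
gripper_width: 0.0552
```

Seated at 0.0713 (expected 0.0713–0.0715) with a light contact force. Release.

Call:
drive_tool --series '[{"tx":0,"ty":0,"tz":0,"twist":0,"grip":0.75},{"tx":0,"ty":0,"tz":0,"twist":0,"grip":0.85},{"tx":0,"ty":0,"tz":0,"twist":0,"grip":1},{"tx":0,"ty":0,"tz":0,"twist":0,"grip":1},{"tx":0,"ty":0,"tz":-0.02,"twist":0,"grip":1},{"tx":0,"ty":0,"tz":-0.06,"twist":0,"grip":1},{"tx":0,"ty":0,"tz":-0.11,"twist":0,"grip":1},{"tx":0,"ty":0,"tz":-0.11,"twist":0,"grip":1}]'

```text
time_s: 31.6
tool_pos: [0.5006, 0.1232, 0.1853]
orientation: [3.135, 0.2, 0.015]
force: [-0.5, -0.2, -0.2]
gripper_width: 0.0854
```

Call:
drive_tool --series '[{"tx":0,"ty":0.06,"tz":-0.01,"twist":0,"grip":1},{"tx":0,"ty":0.12,"tz":-0.01,"twist":0,"grip":1},{"tx":0,"ty":0.18,"tz":-0.01,"twist":0,"grip":1},{"tx":0,"ty":0.24,"tz":-0.01,"twist":0,"grip":1},{"tx":0,"ty":0.28,"tz":-0.01,"twist":0,"grip":1},{"tx":0,"ty":0.28,"tz":-0.01,"twist":0,"grip":1},{"tx":0,"ty":0.28,"tz":-0.01,"twist":0,"grip":1}]'

```text
time_s: 32.48
tool_pos: [0.5326, -0.1539, 0.1894]
orientation: [-3.134, -0.2, 0.002]
force: [0.5, 0.1, -0.4]
gripper_width: 0.0855
```

Run:
```python
from h import *
im=optics.get_image('side'); t=optics.get_image('top')
cv2.imwrite('pics/fin.png',np.hstack([cv2.resize(im[190:390,200:330],(390,600),interpolation=cv2.INTER_CUBIC),cv2.resize(t[170:270,105:235],None,fx=3,fy=3)[:0].reshape(0,390,3) if 0 else cv2.copyMakeBorder(cv2.resize(t[170:270,105:235],None,fx=3,fy=3,interpolation=cv2.INTER_CUBIC),0,300,0,0,cv2.BORDER_CONSTANT)]))
z=.018+.035+.052
for n,i in(('side',im),('top',t)):
    q=blob(i,project(n,[(.4975,.125,z)])[0],9,True,20);print(n,np.round(ray(n,q[0],z),4),q[1])
    print([(np.round(d["at"],3).tolist(),round(d["conf"],2)) for d in optics.landmark_of(n,'tub_c')])
```

```text
side [0.4969 0.1254] 96.34375
[([0.484, 0.219, 0.02], 0.85), ([0.474, 0.301, 0.018], 0.81), ([0.502, 0.124, 0.057], 0.69), ([0.498, 0.127, 0.018], 0.6)]
top [0.4976 0.1247] 110.25
[([0.5, 0.125, 0.052], 0.85), ([0.474, 0.3, 0.018], 0.66), ([0.486, 0.216, 0.018], 0.65), ([0.496, 0.128, 0.023], 0.41)]
```

View pics/fin.png

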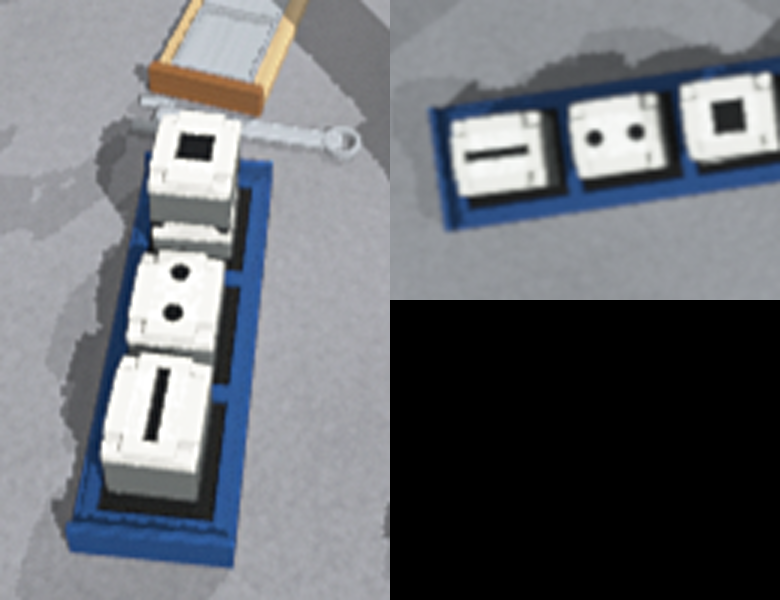

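The final picture shows d (bar) in the left bay, b (two discs) in the middle, and c (square) seated level on a in the right. c is within 1 mm of a and at the seated height, and the arm is clear.

```bash
python3 -c "
from rig import robot
print(robot.close_job())"
```

```text
the job is handed in; nothing more can be done
None
```

The four tubs are in the blue rack in reverse order, and the job was handed in at about 33 s, with the arm clear of everything. I moved the bar tub (d) to the left bay, then the two-disc tub (b) to the middle. The disc tub (a) went in the right bay, with the square tub (c) seated on its lid.

- **Stack:** c came to rest at the height expected with its feet in the recesses. Tool height was 71.3 mm against 71.3–71.5 mm expected; resting on the lid would read about 5 mm higher. The last pictures put c's marker within 1 mm of where a's was measured.
- **Left bay:** d stands upright but 3–5 mm off the bay centre, because I gripped it slightly off its middle. It is still inside the lips.
- **Forces:** every wrist force I read stayed below about 8 N, including at each set-down. These are readings at the end of each move, not a continuous record.
- **Cameras:** the two cameras disagreed by about 2 mm in y on b and d. The network's estimate of c's height was also a few mm off (52 and 57 mm, where 53 mm is seated). Both are about what their stated accuracy allows.

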